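# Fit the height-stop sleeve on the monitor pole

## Robot

A 7-joint arm with a two-finger parallel gripper is mounted at the origin on the work surface. World frame = base frame: x ahead of the robot, y to its left, z up, the work surface at z = 0. Lengths are in m, angles in rad, forces in N, time in s.
With the tool pointing down it reaches from about 0.425 to 0.825 m from the base axis. Payload 3.6 kg.
Tool frame: the origin (TCP) lies midway between the tips of the shut fingers; the grasp point (between the pads) lies 19 mm behind it (r.grip_point_offset is the distance from the TCP to the grasp point, in m); z points along the fingers, y is the line along which they close (so a half turn about z gives the same grasp; the last joint's range is limited). The gripper opens to 93 mm and grips with 3 to 60 N. Pads are 15 mm wide; open, the fingers measure 128 mm over their backs; the gripper's body (75 mm by 188 mm) begins 65 mm behind the grasp point.
Start: joints at [-1.363, 0.615, -0.013, 1.423, 0.008, 1.103, -0.04], TCP at [0.151, 0.632, 0.18] pointing down, gripper open.
Joint ranges: [-3.12, 3.12], [-0.3, 2.06], [-1.34, 1.32], [0.26, 2.42], [-1.36, 4.5], [0.01, 1.98], [-2.84, 2.84]. Speed limits (rad/s): [2.79, 2.79, 3.14, 3.14, 3.14, 3.14, 3.14].

## Interface

Orientations are given as a 3x3 rotation matrix whose columns are the frame's x, y, z axes.
In Python, from cell import state, capture, r, nets gives the robot as it stands.
- The arm moves only by the tool move_arm, never from a script. Its argument "moves" is a list of rows, each a list of 3 entries, a list of its own where there are three numbers: the shift along the tool's x, y, z in cm, then the turn, a rotation vector about the tool's x, y, z in degrees, then the opening, from -1 (shut) to 1 (fully open). In form: [[[dx, dy, dz], [wx, wy, wz], hand], ...]. A call has 1 to 8 rows; each row is the pose to reach, as a shift and turn from the pose commanded when the call began, along the tool's axes at that moment; what a row does not reach only later rows make up. A row lasts 1/8 s, in which the tool goes at most 62.5 mm and 10.7 degrees, less where a joint would pass 70% of its speed; a pose out of reach is approached as far as the arm can. A call with a gripper value outside its range is refused whole. The fingers move at their own pace and stop on an object; "squeeze" is the grip in N (left out, the last holds). Time passes only in rows, so rows that repeat a pose let the fingers close. It gives the time, the measured TCP pose, the force, the opening and the grip force at its end, in the units of the state.
- state(): the state, without advancing time (a new reading comes with each control period).
- capture(name): name is "scene" or "side" or "wrist"; returns a dict with "image" (400x640x3 uint8, red, green, blue), "z_map" (400x640 float32, m along the optical axis (not along the pixel's ray), 0 where there is no reading), "mtx" (3x3 intrinsics, pixels), "dist" ([k1, k2, p1, p2, k3] as OpenCV has them; the pictures are not rectified), "R" (3x3) and "t" (3): a world point X has camera coordinates R X + t. Camera axes: x right, y down, z forward; pixel columns grow to the right and rows downward; lengths in m; the calibration is good to about 2 mm. A picture is of the moment at which its call begins.
- r.hand_in(): hands the job in; it is judged then, once.
Trained networks look in a picture, given as the dict that the camera call returned (one of the last four; its "shot" number tells which), for a name from the list of things; names that differ only in an ending like _2 or _b are one class to them, and where a whole thing is asked for, a point or a joint stands for the part that bears it (a point fixed in the world has none). Each returns a list of dicts, best first, with "score" (0 to 1); they miss things now and then, are a little off and sometimes report something else, mostly with a low value. They report only what shows in the picture. A call takes as long as a camera call. They do not tell look-alikes from the thing itself.
- nets.spot_in(query, picture): "uv" ([column, row] in pixels, amid what is visible of it).
- nets.silhouettes(query, picture): "region" (400x640 bool, what is visible of it) and "uv" ([column, row] in pixels, amid what is visible of it).
- nets.landmark_of(query, picture): "uv" ([column, row] in pixels: a listed point, or the origin of a listed thing).
The state is a dict: "t": time; "q": joint angles; "dq": joint speeds; "effort": joint torques, N m; "tool_pos": TCP position; "ee_rot": TCP orientation; "force": force on the tool from outside, world axes, zero at the start; "moment": the same for the moment, N m; "opening": finger opening in m; "finger_force": force on a finger pad.
Only numpy, scipy, OpenCV 4.12 (cv2) and the standard library are available. Lean on these libraries where they do the work, as an engineer would, in place of code of your own. Each camera call takes 0.05 s, during which the arm holds its last target. There are 200 camera calls.

## Task

Get the monitor pole ready for its screen bracket: slide the blue sleeve over the top of the pole and let go of it once it rests on the stiff grey cable clip. Then press the sleeve down, pushing the clip along beneath it, until the sleeve's top edge is level with the orange band on the pole, no lower, and take the hand away. Leave the yellow collar, the mouse and the remote control where they are.

Things in the scene. Friction and masses are not known exactly. Their poses are not given: they have to be found in the camera images.
- stand: monitor stand fixed to the desk: square dark steel base plate 140 x 140 x 12 mm with an upright aluminium pole in its middle, 34 mm in diameter, its flat top 150 mm above the desk; the top 5 mm of the pole taper to 25 mm diameter. Origin: on the desk, on the pole's axis; z up.
- pole_top (a point): centre of the pole's top face, 150 mm above the desk.
- clip_top (a point): centre of the upper face of the grey plastic cable clip, a ring round the pole of 56 mm outer diameter and 18 mm height with a small cable hook at one side (17 mm beyond the ring, below its upper face). It slides only up and down the pole and stays where it is left; about 8 N of push moves it, the sleeve's weight alone does not. Its upper face starts 96 to 106 mm above the desk and can go down to 36 mm.
- mark: orange band painted round the pole, 6 mm tall, at a height that varies (its middle is 112 to 122 mm above the desk); it does not stand out and stops nothing. Origin: on the pole's axis at the middle height of the band. It is hidden while the sleeve surrounds it.
- sleeve: blue spacer sleeve, loose, a plain open metal tube standing upright on the desk: 60 mm outer diameter, 38 mm bore (2 mm clearance all round on the pole), 45 mm tall, about 0.16 kg. Origin: centre of its underside; z up its axis. Resting on the clip, its top is 19 to 39 mm above the middle of the band; once level with the band, the pole stands 28 to 38 mm out of it.
- sleeve_top (a point): centre of the sleeve's upper end, 45 mm above its origin. The rim round it is 11 mm wide: two parted fingertips can press it on both sides of the pole.
- spare_collar: yellow plastic collar lying on the desk, to be left alone: same diameters as the sleeve (60 and 38 mm) but only 20 mm tall. Origin: centre of its underside.
- mouse: black computer mouse, about 100 x 58 x 34 mm, to be left alone. Origin: centre of its underside, x along its length.
- remote: black remote control, 150 x 45 x 18 mm, to be left alone. Origin: centre of its underside, x along its length.
There are look-alikes about, which are no part of the job. Several things have the shape of the stand; the one meant has the colours described above. Several things look just like the sleeve: the one meant starts farthest from the robot's base.

How it is judged:
On the way, in this order (a step that is already met when the one before it is completed fails the run):
1. the sleeve is over the pole, let go, resting on the clip with its top still more than 7 mm above the middle of the orange band (horizontal distance between sleeve and pole_top below 0.006 m and angle between sleeve's own z axis and vertical below 0.08 rad and z of sleeve in the frame of clip_top between -0.004 and 0.004 m and contact force between the fingers and sleeve below 0.3 N and linear speed of sleeve below 0.01 m/s and z of sleeve_top in the frame of mark above 0.007 m), for 0.2 s.
2. the sleeve and the clip under it are pressed down until the sleeve's top is level with the orange band (horizontal distance between sleeve and pole_top below 0.006 m and angle between sleeve's own z axis and vertical below 0.08 rad and z of sleeve in the frame of clip_top between -0.004 and 0.004 m and z of sleeve_top in the frame of mark between -0.005 and 0.005 m), for 0.2 s.
At the end, for the whole second after the job is handed in: The sleeve is on the pole (within 6 mm of its axis, upright within 0.08 rad), at rest on the clip (within 4 mm), its top within 5 mm of the orange band's middle height, and the fingers do not touch it (all of step 2 and contact force between the fingers and sleeve below 0.3 N and linear speed of sleeve below 0.01 m/s).
It fails at once if the yellow spare collar is moved more than 30 mm (distance of spare_collar from where it was at the start of the episode above 0.03 m).
It fails at once if the computer mouse is moved more than 30 mm (distance of mouse from where it was at the start of the episode above 0.03 m).
It fails at once if the remote control is moved more than 30 mm (distance of remote from where it was at the start of the episode above 0.03 m).
It also fails if it takes over 53 s, if anything falls off the work surface, if the arm or the gripper's body presses on something with over 40 N, if the wrist force passes 120 N, or if a joint passes its speed limit or range.

## Working session

There is one attempt and no reset: what is moved stays moved. The work goes in short steps, Python scripts to look and compute and a tool call to move; the robot and the scene stay as the last step left them, time stands still between calls to the robot, and variables do not carry over. Pictures are saved under pics/ and viewed, at most 10 in all, crops included, and the job is handed in when it is done.

Besides the shell and the picture viewer there is one more tool, called after "Call:" as name(argument=value, ...) on one line, values as JSON. move_arm: Moves the arm, as the interface text tells. Its arguments: {"type":"object","properties":{"moves":{"type":"array"},"squeeze":{"type":"number"}},"required":["moves"]}

```bash
mkdir -p pics; cat > h.py <<'E'
import numpy as np, cv2
from cell import state, capture, r, nets
def world(p,uv,z=None):
    """pixel -> world with depth z (default: z_map median)"""
    u,v=int(round(uv[0])),int(round(uv[1]))
    if z is None:
        w=p["z_map"][max(v-2,0):v+3,max(u-2,0):u+3]; w=w[w>0]; z=np.median(w) if w.size else np.nan
    n=cv2.undistortPoints(np.array([[uv]],float),np.array(p["mtx"]),np.array(p["dist"]))[0,0]
    return np.array(p["R"]).T@(np.array([n[0]*z,n[1]*z,z])-p["t"])
def cloud(p,mask):
    vs,us=np.nonzero(mask&(p["z_map"]>0)); z=p["z_map"][vs,us]
    n=cv2.undistortPoints(np.stack([us,vs],1).astype(float)[:,None],np.array(p["mtx"]),np.array(p["dist"]))[:,0]
    return (np.c_[n*z[:,None],z]-p["t"])@np.array(p["R"])
def save(p,name,crop=None,s=1):
    im=p["image"]
    if crop: im=im[crop[1]:crop[3],crop[0]:crop[2]]
    cv2.imwrite("pics/"+name+".png",cv2.resize(im,None,fx=s,fy=s,interpolation=cv2.INTER_CUBIC)[...,::-1])
E
python3 - <<'E'
from h import *
np.set_printoptions(precision=3,suppress=True)
ims=[]
for c in("scene","side"):
    p=capture(c); save(p,c); ims.append(p["image"])
    print(c,"cam",-np.array(p["R"]).T@p["t"])
    for q in("sleeve","stand","spare_collar","mouse","remote","mark","clip_top"):
        for d in nets.silhouettes(q,p):
            C=cloud(p,d["region"])
            if len(C): print(q,round(d["score"],2),np.round(d["uv"]),len(C),"med",np.median(C,0),"lo",np.percentile(C,3,0),"hi",np.percentile(C,97,0), p["image"][d["region"]].mean(0).round())
s=state();print(s["tool_pos"],s["ee_rot"],s["force"],s["t"])
E
```

```text
scene cam [1.371 0.222 0.853]
sleeve 0.91 [454. 220.] 526 med [0.409 0.324 0.034] lo [0.369 0.296 0.004] hi [0.423 0.351 0.048] [ 72.  85. 106.]
sleeve 0.67 [405. 312.] 988 med [0.737 0.227 0.026] lo [0.679 0.199 0.006] hi [0.77  0.255 0.036] [55. 53. 50.]
sleeve 0.63 [444. 249.] 610 med [0.522 0.298 0.034] lo [0.481 0.271 0.001] hi [0.535 0.326 0.048] [ 72.  85. 107.]
stand 0.96 [285. 182.] 1698 med [ 0.336 -0.178  0.014] lo [ 0.258 -0.253  0.005] hi [ 0.4   -0.11   0.148] [ 68. 121. 116.]
stand 0.64 [297. 241.] 2541 med [ 0.577 -0.062  0.014] lo [ 0.492 -0.135  0.004] hi [0.638 0.    0.148] [98. 95. 92.]
stand 0.41 [404. 313.] 968 med [0.737 0.228 0.027] lo [0.681 0.2   0.01 ] hi [0.77  0.255 0.036] [52. 50. 48.]
spare_collar 0.59 [229. 219.] 316 med [ 0.538 -0.278  0.018] lo [ 0.51  -0.303 -0.   ] hi [ 0.563 -0.25   0.023] [162. 141.  71.]
mouse 0.73 [406. 312.] 998 med [0.736 0.228 0.026] lo [0.678 0.2   0.002] hi [0.77  0.256 0.036] [55. 53. 50.]
remote 0.9 [197. 264.] 953 med [ 0.721 -0.289  0.018] lo [ 0.643 -0.315  0.003] hi [ 0.786 -0.268  0.021] [72. 67. 64.]
clip_top 0.51 
[... 756 characters left out ...]
.] 242 med [ 0.53  -0.277  0.016] lo [ 0.504 -0.305 -0.001] hi [ 0.558 -0.249  0.022] [132. 113.  53.]
mouse 0.78 [213. 264.] 773 med [0.708 0.236 0.025] lo [0.671 0.202 0.002] hi [0.761 0.258 0.036] [25. 25. 25.]
remote 0.71 [324. 155.] 444 med [ 0.705 -0.285  0.017] lo [ 0.637 -0.313  0.004] hi [ 0.776 -0.265  0.021] [32. 29. 29.]
clip_top 0.68 [414. 197.] 173 med [ 0.321 -0.162  0.103] lo [ 0.296 -0.185  0.089] hi [ 0.347 -0.154  0.108] [54. 59. 59.]
clip_top 0.58 [322. 189.] 203 med [ 0.553 -0.052  0.098] lo [ 0.535 -0.113  0.012] hi [ 0.603 -0.04   0.102] [76. 75. 73.]
[0.151 0.632 0.18 ] [[-0.973  0.233 -0.   ]
 [ 0.233  0.973 -0.   ]
 [ 0.    -0.    -1.   ]] [-0.345 -0.222  0.08 ] 0.8
```

View pics/scene.png

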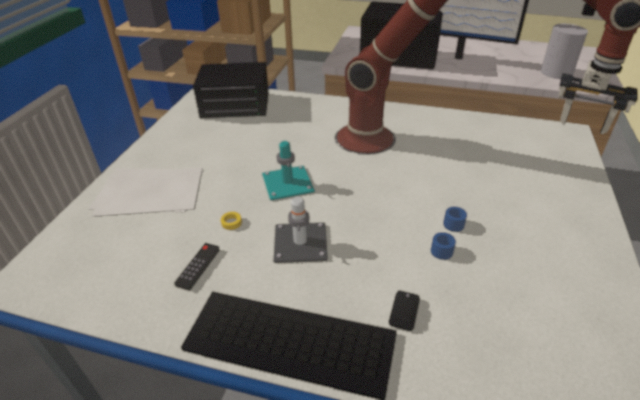

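```bash
python3 - <<'E'
from h import *
np.set_printoptions(precision=4,suppress=True)
P={c:capture(c) for c in("scene","side")}
save(P["scene"],"crop",(230,130,490,300),3)
for c,p in P.items():
    full=cloud(p,np.ones((400,640),bool))
    # circle fits of top rims
    for n,x,y,z,ro in(("sleeveA",.503,.300,.045,.034),("sleeveB",.393,.326,.045,.034),("pole",.57,-.065,.15,.02),("clip",.57,-.065,.1,.034)):
        m=(np.abs(full[:,2]-z)<(.005 if n!="clip" else .012))&(np.hypot(full[:,0]-x,full[:,1]-y)<ro+.012)
        C=full[m]
        if len(C): (cx,cy),rad=cv2.minEnclosingCircle(C[:,:2].astype(np.float32)); print(c,n,len(C),cx,cy,rad,np.median(C,0),np.hypot(cx,cy))
    hsv=cv2.cvtColor(p["image"],cv2.COLOR_RGB2HSV)
    C=cloud(p,(hsv[...,0]<18)&(hsv[...,1]>110)&(hsv[...,2]>60)); C=C[np.hypot(C[:,0]-.57,C[:,1]+.065)<.05]
    print(c,"orange",len(C),np.median(C,0) if len(C) else 0, (C[:,2].min(),C[:,2].max()) if len(C) else 0)
    for q in("sleeve_top","pole_top","mark","clip_top"):
        for d in nets.landmark_of(q,p): print(q,round(d["score"],2),np.round(d["uv"],1),world(p,d["uv"]))
E
```

```text
scene sleeveA 240 0.5053704977035522 0.2986336052417755 0.03221545368432999 [0.5094 0.2981 0.0453] 0.5870105366420919
scene sleeveB 205 0.39228153228759766 0.3247007429599762 0.03188048675656319 [0.3953 0.3248 0.0454] 0.5092301768872953
scene pole 98 0.5647134780883789 -0.06805241107940674 0.0170765183866024 [ 0.5688 -0.0669  0.15  ] 0.5687991235826534
scene clip 248 0.5756346583366394 -0.06315136700868607 0.035928912460803986 [ 0.5788 -0.0612  0.1006] 0.5790883827477507
scene orange 2 [ 0.5788 -0.0642  0.1181] (np.float64(0.11749664265794674), np.float64(0.11871808174289873))
sleeve_top 0.8 [444.9 238.6] [0.485  0.3019 0.0305]
sleeve_top 0.57 [451.9 212.6] [0.3758 0.3149 0.0302]
pole_top 0.88 [285.7 141.7] [ 0.3183 -0.1797  0.1512]
pole_top 0.59 [297.7 196.2] [ 0.3784 -0.1321  0.004 ]
mark 0.61 [299.4 209.9] [ 0.5758 -0.0596  0.1299]
clip_top 0.63 [286.2 155.7] [ 0.3343 -0.1754  0.1135]
clip_top 0.54 [297.6 215.3] [ 0.5787 -0.0642  0.1138]
side sleeveA 335 0.5046766400337219 0.29965949058532715 0.030356312170624733 [0.5034 0.301  0.0449] 0.586936386070573
side sleeveB 392 0.3914676904678345 0.32568538188934326 0.030103040859103203 [0.3902 0.3274 0.0446] 0.5092326783078907
side pole 84 0.5606576800346375 -0.06456119567155838 0.016856519505381584 [ 0.5593 -0.0621  0.1493] 0.5643626335684913
side clip 209 0.570442259311676 -0.06046416610479355 0.038509566336870193 [ 0.5533 -0.0529  0.0993] 0.5736377660086176
side orange 0 0 0
sleeve_top 0.98 [300.9 348.2] [0.406  0.3133 0.0093]
sleeve_top 0.82 [265.3 317.2] [0.5195 0.2905 0.0044]
pole_top 0.8 [422.1 181.8] [ 0.3196 -0.1762  0.1499]
pole_top 0.76 [322.4 178.8] [ 0.5577 -0.0581  0.1496]
mark 0.59 [322.8 184.2] [ 0.5538 -0.0532  0.1354]
mark 0.35 [217.5 263.8] [0.7009 0.2404 0.0313]
clip_top 0.57 [419.  191.5] [ 0.3195 -0.1673  0.1209]
clip_top 0.44 [322.7 186.2] [ 0.5537 -0.0525  0.1284]
```

View pics/crop.png

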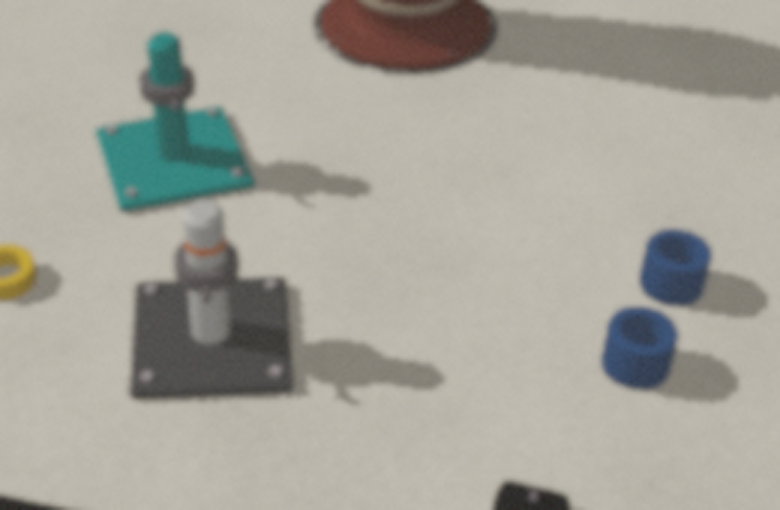

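The crop shows two blue sleeves at scene pixels (444,249), 0.587 m from the base, and (454,220), 0.509 m. The farther one, (444,249), is the one meant. The grey stand with the orange band is at (300,240); the teal one at (287,180) is a look-alike. I'll go above the sleeve first.

Call:
move_arm(moves=[[[-42.2,-24.1,0],[0,0,0],1],[[-42.2,-24.1,0],[0,0,0],1],[[-42.2,-24.1,0],[0,0,0],1],[[-42.2,-24.1,0],[0,0,0],1],[[-42.2,-24.1,0],[0,0,0],1],[[-42.2,-24.1,0],[0,0,0],1],[[-42.2,-24.1,0],[0,0,0],1],[[-42.2,-24.1,0],[0,0,0],1]])

```text
t: 2.3
tool_pos: [0.5078, 0.2969, 0.1803]
ee_rot: [[-0.972, 0.235, 0.001], [0.235, 0.972, -0.001], [-0.001, -0.0, -1.0]]
force: [0.0, -0.2, 0.7]
opening: 0.0928
finger_force: 0.0
```

Call:
move_arm(moves=[[[0,0,0],[0,0,0],1],[[0,0,0],[0,0,0],1],[[0,0,0],[0,0,0],1]])

```text
t: 2.68
tool_pos: [0.5041, 0.3015, 0.1801]
ee_rot: [[-0.973, 0.229, -0.001], [0.229, 0.973, 0.001], [0.001, 0.001, -1.0]]
force: [0.8, -0.1, 0.5]
opening: 0.0932
finger_force: 0.0
```

```bash
cat > look.py <<'E'
from h import *
import sys
np.set_printoptions(precision=4,suppress=True)
p=capture("wrist"); save(p,sys.argv[1])
s=state(); print(s["t"],s["tool_pos"],s["ee_rot"].__repr__(),s["force"],s["opening"]); print("cam",-np.array(p["R"]).T@p["t"],np.array(p["R"])[2])
x,y,z,ro=map(float,sys.argv[2:6])
full=cloud(p,np.ones((400,640),bool)); C=full[(np.abs(full[:,2]-z)<.004)&(np.hypot(full[:,0]-x,full[:,1]-y)<ro)]
if len(C): print(len(C),cv2.minEnclosingCircle(C[:,:2].astype(np.float32)),np.median(C,0),C.min(0),C.max(0))
E
python3 look.py w1 .505 .2995 .045 .045
```

```text
2.725 [0.5042 0.3014 0.1801] array([[-0.9734,  0.2293, -0.0006],
       [ 0.2293,  0.9734,  0.0008],
       [ 0.0008,  0.0006, -1.    ]]) [ 0.3832  0.4361 -0.3123] 0.09328652070360327
cam [0.4317 0.3202 0.3849] [ 0.2582 -0.0614 -0.9641]
1760 ((0.5028342604637146, 0.3004574775695801), 0.029984133318066597) [0.5016 0.3009 0.0449] [0.473  0.2707 0.0411] [0.5324 0.3303 0.0473]
```

View pics/w1.png

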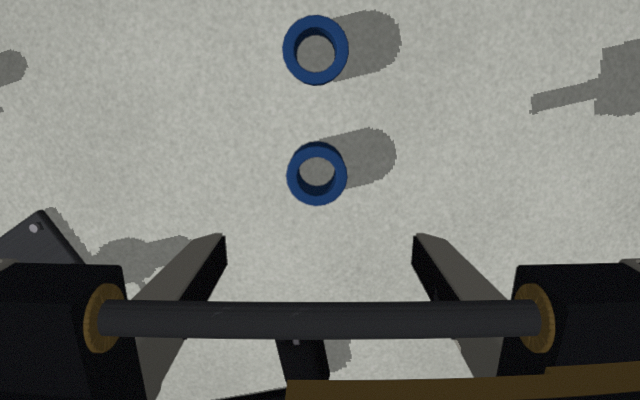

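The wrist view shows the target at (316,173), directly under the hand, and the other sleeve at (316,50), towards the base. I'll descend and grip.

Call:
move_arm(moves=[[[0.1,-0.1,5],[0,0,0],1],[[0.1,-0.1,9],[0,0,0],1],[[0.1,-0.1,13],[0,0,0],1],[[0.1,-0.1,16.5],[0,0,0],1],[[0.1,-0.1,16.5],[0,0,0],1],[[0.1,-0.1,16.5],[0,0,0],0.1],[[0.1,-0.1,16.5],[0,0,0],0.1],[[0.1,-0.1,16.5],[0,0,0],0.1]], squeeze=20)

```text
t: 3.72
tool_pos: [0.5051, 0.2994, 0.0164]
ee_rot: [[-0.973, 0.233, 0.002], [0.233, 0.973, 0.001], [-0.002, 0.002, -1.0]]
force: [-1.2, -0.5, 0.6]
opening: 0.0679
finger_force: 0.0
```

Call:
move_arm(moves=[[[0,0,0],[0,0,0],0.1],[[0,0,0],[0,0,0],0.1],[[0,0,-3],[0,0,0],0.1],[[0,0,-8],[0,0,0],0.1],[[0,0,-14],[0,0,0],0.1],[[0,0,-20],[0,0,0],0.1],[[0,0,-20],[0,0,0],0.1]])

```text
t: 4.6
tool_pos: [0.5075, 0.3006, 0.2208]
ee_rot: [[-0.972, 0.233, 0.01], [0.233, 0.972, 0.006], [-0.008, 0.009, -1.0]]
force: [-0.8, -0.5, 0.3]
opening: 0.0511
finger_force: 0.0
```

The fingers closed past 60 mm with no force, so the grip missed. I'll look.

```bash
python3 look.py w2 .505 .2995 .045 .06; python3 - <<'E'
from h import *
p=capture("side")
for d in nets.silhouettes("sleeve",p):
    C=cloud(p,d["region"]); print(d["score"],d["uv"],np.percentile(C,3,0).round(3),np.percentile(C,97,0).round(3))
E
```

```text
4.65 [0.5055 0.2995 0.2174] array([[-0.9725,  0.2327,  0.0044],
       [ 0.2327,  0.9725,  0.0028],
       [-0.0036,  0.0037, -1.    ]]) [-0.7746  0.5484 -0.6454] 0.051275995804990225
cam [0.4329 0.3184 0.4249] [ 0.2687 -0.057  -0.9615]
1406 ((0.5028876662254333, 0.30043601989746094), 0.029982760548591614) [0.5024 0.3006 0.0448] [0.4738 0.2709 0.0411] [0.5328 0.3303 0.0477]
0.9 [261.3, 316.0] [ 0.475  0.274 -0.001] [0.531 0.329 0.047]
0.77 [304.8, 348.2] [0.363 0.299 0.001] [0.415 0.355 0.047]
0.19 [365.8, 166.7] [ 0.505 -0.3   -0.002] [ 0.558 -0.248  0.022]
```

View pics/w2.png

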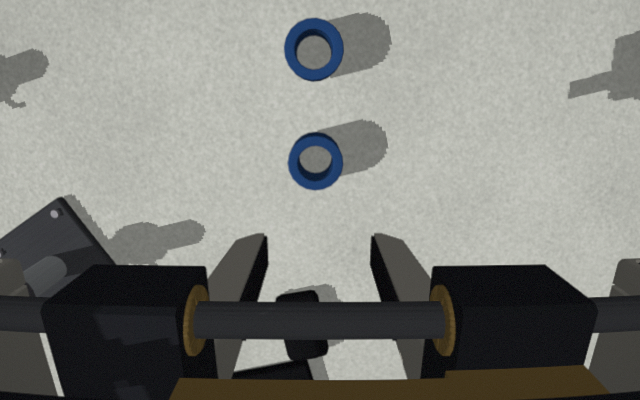

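The sleeve stands untouched at (316,160), still at (0.503,0.300). The lift came before the grip had formed. I'll repeat, with a longer close and a check before lifting.

Call:
move_arm(moves=[[[0.2,0.1,0],[0,0,0],1],[[0.2,0.1,0],[0,0,0],1],[[0.2,0.1,0],[0,0,0],1],[[0.2,0.1,5],[0,0,0],1],[[0.2,0.1,10],[0,0,0],1],[[0.2,0.1,15],[0,0,0],1],[[0.2,0.1,20],[0,0,0],1],[[0.2,0.1,20.2],[0,0,0],1]])

```text
t: 5.75
tool_pos: [0.4997, 0.2984, 0.0095]
ee_rot: [[-0.973, 0.233, -0.008], [0.233, 0.973, -0.005], [0.006, -0.007, -1.0]]
force: [-0.3, 0.1, 0.5]
opening: 0.093
finger_force: 0.0
```

Call:
move_arm(moves=[[[0,0,0],[0,0,0],-1],[[0,0,0],[0,0,0],-1],[[0,0,0],[0,0,0],-1],[[0,0,0],[0,0,0],-1],[[0,0,0],[0,0,0],-1],[[0,0,0],[0,0,0],-1],[[0,0,0],[0,0,0],-1]], squeeze=25)

```text
t: 6.62
tool_pos: [0.5026, 0.3003, 0.013]
ee_rot: [[-0.973, 0.233, -0.0], [0.233, 0.973, -0.0], [0.0, -0.0, -1.0]]
force: [0.2, 0.9, -0.6]
opening: 0.0277
finger_force: 0.0
```

```bash
python3 - <<'E'
from h import *
a=capture("side");b=capture("wrist");c=capture("scene")
top=np.hstack([a["image"][230:400,180:400],c["image"][180:350,370:590]])
im=np.vstack([cv2.resize(top,(800,309)),cv2.resize(b["image"][50:290,:],(800,290))])
cv2.imwrite("pics/m.png",im[...,::-1]); print(state()["tool_pos"],state()["opening"])
E
```

```text
[0.50261644 0.30027248 0.01296774] 0.01588137217677727
```

View pics/m.png

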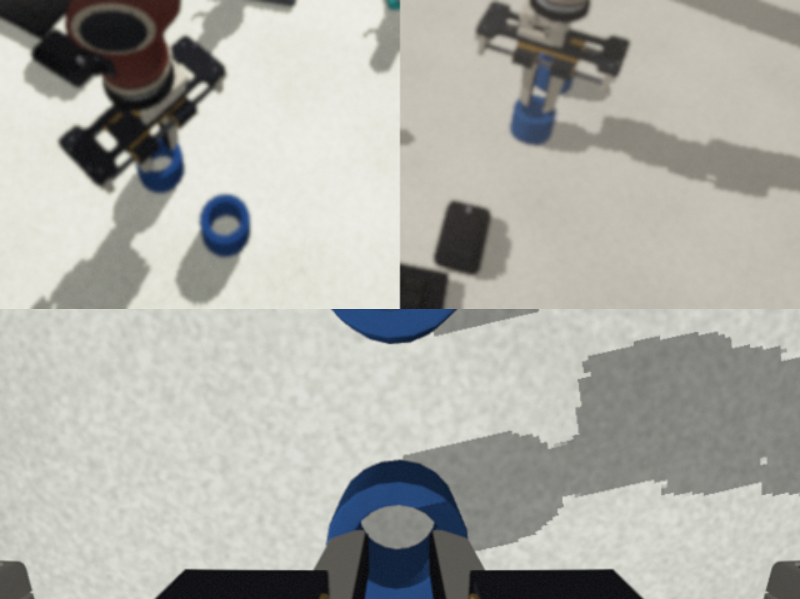

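The fingers appear to sit over the sleeve's rim in the wrist panel, around (395,540), rather than beside it. I'll check the fingertips' true height from the depth.

```bash
python3 - <<'E'
from h import *
np.set_printoptions(precision=3,suppress=True)
s=state();print(s["t"],s["tool_pos"],s["opening"],s["finger_force"],s["force"])
for c in("wrist","scene","side"):
    p=capture(c); im=p["image"].astype(int)
    C=cloud(p,np.ones((400,640),bool)); col=im[p["z_map"]>0]
    m=(np.hypot(C[:,0]-.503,C[:,1]-.3)<.06)&(C[:,2]>.004)
    C,col=C[m],col[m]; blue=col[:,2]>col[:,0]+20; nb=C[~blue]
    print(c,"blue",C[blue].min(0),C[blue].max(0),"hist grey z",np.histogram(nb[:,2],np.arange(0,.2,.01))[0])
    T=nb[(nb[:,2]>.03)]; i=np.argsort(T[:,2])[:12]; print(T[i])
E
```

```text
6.775 [0.503 0.3   0.013] 0.01588137217677727 0.0 [-0.898  0.768  0.039]
wrist blue [0.473 0.272 0.004] [0.533 0.331 0.089] hist grey z [   67    21    10    10    50   267   589   736   824   532   521   176
   217   341  5782 26952 16001   116     0]
[[0.483 0.279 0.03 ]
 [0.484 0.278 0.031]
 [0.485 0.278 0.032]
 [0.496 0.33  0.033]
 [0.485 0.277 0.033]
 [0.486 0.276 0.034]
 [0.501 0.331 0.035]
 [0.486 0.276 0.036]
 [0.499 0.33  0.037]
 [0.493 0.329 0.037]
 [0.496 0.33  0.04 ]
 [0.484 0.279 0.04 ]]
scene blue [0.478 0.27  0.005] [0.541 0.324 0.147] hist grey z [ 38   7  14  12  31  22  36  41  44  43  49  47   6   4  85 209 196 292
 168]
[[0.492 0.313 0.031]
 [0.489 0.287 0.033]
 [0.521 0.324 0.033]
 [0.488 0.294 0.033]
 [0.49  0.304 0.034]
 [0.519 0.326 0.035]
 [0.49  0.304 0.038]
 [0.51  0.27  0.038]
 [0.514 0.328 0.038]
 [0.519 0.325 0.039]
 [0.486 0.296 0.04 ]
 [0.488 0.306 0.04 ]]
side blue [0.474 0.271 0.006] [0.524 0.351 0.153] hist grey z [ 28   6   2   2   5  17  31  32  10   7   0   0   4  12  81 304 219 313
 101]
[[0.515 0.327 0.033]
 [0.518 0.326 0.037]
 [0.513 0.328 0.041]
 [0.517 0.326 0.043]
 [0.521 0.324 0.045]
 [0.522 0.322 0.046]
 [0.532 0.306 0.046]
 [0.497 0.298 0.052]
 [0.496 0.308 0.052]
 [0.504 0.297 0.053]
 [0.496 0.311 0.053]
 [0.492 0.293 0.054]]
```

The fingertips are really at z≈0.050 although the reported TCP is 0.013. I'll lift clear and measure the tool's offset in x, y and z.

Call:
move_arm(moves=[[[0,0,-5],[0,0,0],-1],[[0,0,-8],[0,0,0],-1],[[0,0,-8],[0,0,0],-1],[[0,0,-8],[0,0,0],-1]])

```text
t: 7.42
tool_pos: [0.5019, 0.2998, 0.0922]
ee_rot: [[-0.973, 0.233, -0.002], [0.233, 0.973, -0.001], [0.001, -0.001, -1.0]]
force: [0.8, -0.6, -0.7]
opening: 0.0006
finger_force: 0.0
```

```bash
cat > tip.py <<'E'
from h import *
np.set_printoptions(precision=4,suppress=True)
s=state();tp,R=np.array(s["tool_pos"]),np.array(s["ee_rot"]);print(s["t"],tp,s["opening"])
for c in("wrist","side","scene"):
    p=capture(c)
    C=(cloud(p,np.ones((400,640),bool))-tp)@R   # tool frame
    m=(abs(C[:,0])<.03)&(abs(C[:,1])<.05)&(C[:,2]>-.12)&(C[:,2]<.03); C=C[m]
    print(c,len(C))
    for z in np.arange(-.12,.03,.01):
        D=C[(C[:,2]>=z)&(C[:,2]<z+.01)]
        if len(D)>3: print("  z%.2f"%z,len(D),np.percentile(D[:,:2],3,0),np.percentile(D[:,:2],97,0))
    if len(C): print("  tip z",np.sort(C[:,2])[-10:])
E
python3 tip.py
```

```text
7.425 [0.5019 0.2998 0.0922] 0.0006184114775882513
wrist 2475
  z-0.11 19 [-0.0086 -0.0002] [-0.0049  0.0033]
  z-0.10 86 [-0.0067  0.0003] [0.0094 0.0027]
  z-0.09 154 [ 0.0083 -0.0009] [0.0107 0.0039]
  z-0.08 473 [ 0.0085 -0.0131] [0.0108 0.016 ]
  z-0.07 717 [ 0.0087 -0.0129] [0.0108 0.0158]
  z-0.06 569 [ 0.0086 -0.0125] [0.0108 0.0153]
  z-0.05 436 [-0.0011 -0.0106] [0.0108 0.0133]
  z-0.04 20 [ 0.0086 -0.004 ] [0.0106 0.0064]
  tip z [-0.0394 -0.0393 -0.0392 -0.0392 -0.0391 -0.0391 -0.0391 -0.0387 -0.0383
 -0.0382]
side 125
  z-0.08 23 [ 0.0036 -0.0154] [0.0099 0.0165]
  z-0.07 38 [-0.0005 -0.0136] [0.01   0.0157]
  z-0.06 39 [-0.0032 -0.0121] [0.01   0.0153]
  z-0.05 23 [ 0.008  -0.0118] [0.0102 0.0119]
  tip z [-0.0445 -0.0444 -0.0437 -0.0426 -0.0418 -0.0418 -0.0411 -0.0408 -0.0402
 -0.0381]
scene 326
  z-0.11 39 [-0.0123 -0.0169] [-0.0059  0.0171]
  z-0.10 63 [-0.0117 -0.017 ] [-0.0048  0.0167]
  z-0.09 52 [-0.0116 -0.0159] [0.0018 0.0164]
  z-0.08 50 [-0.0127 -0.0161] [-0.0049  0.0157]
  z-0.07 47 [-0.0119 -0.015 ] [-0.0063  0.0151]
  z-0.06 40 [-0.0118 -0.0146] [-0.0062  0.0148]
  z-0.05 31 [-0.0121 -0.0135] [-0.0062  0.011 ]
  tip z [-0.0441 -0.0437 -0.0427 -0.0425 -0.0424 -0.0424 -0.041  -0.04   -0.0399
 -0.0397]
```

All three cameras put the fingertips about 39 mm behind the reported TCP along the tool, with no real sideways error. So true tip height = reported z + 0.039, and I'll use that from here. For the grasp I want the tips at about 0.012.

Call:
move_arm(moves=[[[0,0,0],[0,0,0],0.9],[[0,0,0],[0,0,0],0.9],[[0,0,0],[0,0,0],0.9],[[0,0,0],[0,0,0],0.9],[[0,0,0],[0,0,0],0.9],[[0,0,0],[0,0,0],0.9],[[0,0,0],[0,0,0],0.9],[[0,0,0],[0,0,0],0.9]])

```text
t: 8.57
tool_pos: [0.5027, 0.3003, 0.0931]
ee_rot: [[-0.973, 0.233, 0.0], [0.233, 0.973, -0.0], [-0.0, -0.0, -1.0]]
force: [-0.4, -0.3, -0.3]
opening: 0.0759
finger_force: 0.0
```

Call:
move_arm(moves=[[[0,0,0],[0,0,0],0.9],[[0,0,0],[0,0,0],0.9],[[0,0,3],[0,0,0],0.9],[[0,0,6],[0,0,0],0.9],[[0,0,9],[0,0,0],0.9],[[0,0,10.5],[0,0,0],0.9],[[0,0,11.5],[0,0,0],0.9],[[0,0,12],[0,0,0],0.9]])

```text
t: 9.57
tool_pos: [0.503, 0.3005, -0.0269]
ee_rot: [[-0.973, 0.233, 0.001], [0.233, 0.973, 0.0], [-0.001, 0.001, -1.0]]
force: [-0.0, 0.7, -0.4]
opening: 0.0883
finger_force: 0.0
```

Call:
move_arm(moves=[[[0,0,0],[0,0,0],-1],[[0,0,0],[0,0,0],-1],[[0,0,0],[0,0,0],-1],[[0,0,0],[0,0,0],-1],[[0,0,0],[0,0,0],-1],[[0,0,0],[0,0,0],-1]], squeeze=25)

```text
t: 10.32
tool_pos: [0.5029, 0.3003, -0.0264]
ee_rot: [[-0.973, 0.233, 0.0], [0.233, 0.973, 0.0], [-0.0, 0.0, -1.0]]
force: [-0.6, -0.8, 5.3]
opening: 0.0603
finger_force: 25.0
```

Gripped: opening 60.3 mm at 25 N. The sleeve base is at tool z + 0.0265. I'll lift and carry it to a viewpoint beyond the pole, so the wrist camera can see the pole top and the band.

Call:
move_arm(moves=[[[0,0,-2],[0,0,0],-1],[[0,0,-7],[0,0,0],-1],[[0,0,-13],[0,0,0],-1],[[0,0,-19],[0,0,0],-1],[[0,0,-21],[0,0,0],-1],[[0,0,-21],[0,0,0],-1]])

```text
t: 11.08
tool_pos: [0.5032, 0.3008, 0.1841]
ee_rot: [[-0.973, 0.233, 0.002], [0.233, 0.973, 0.002], [-0.002, 0.002, -1.0]]
force: [1.2, 0.0, -1.8]
opening: 0.0602
finger_force: 25.0
```

Call:
move_arm(moves=[[[-2.2,-3.4,0],[0,0,0],-1],[[-5,-7.5,0],[0,0,0],-1],[[-8,-12.2,0],[0,0,0],-1],[[-11.2,-17,0],[0,0,0],-1],[[-14.4,-22,0],[0,0,0],-1],[[-17.6,-27,0],[0,0,0],-1],[[-20.6,-31.5,0],[0,0,0],-1],[[-22.5,-34.2,0],[0,0,0],-1]])

```text
t: 12.08
tool_pos: [0.6406, -0.0888, 0.1797]
ee_rot: [[-0.972, 0.237, -0.005], [0.237, 0.972, -0.001], [0.005, -0.003, -1.0]]
force: [0.9, -0.7, -1.3]
opening: 0.0605
finger_force: 25.0
```

Call:
move_arm(moves=[[[0,0,0],[0,0,0],-1],[[0,0,0],[0,0,0],-1],[[0,0,0],[0,0,0],-1]])

```text
t: 12.45
tool_pos: [0.6413, -0.0822, 0.1821]
ee_rot: [[-0.973, 0.23, -0.002], [0.23, 0.973, 0.002], [0.002, 0.001, -1.0]]
force: [-0.5, 0.3, -0.9]
opening: 0.0603
finger_force: 25.0
```

```bash
cat > pole.py <<'E'
from h import *
import sys
np.set_printoptions(precision=4,suppress=True)
s=state();print(s["t"],s["tool_pos"],s["opening"],s["finger_force"],s["force"])
for c in sys.argv[1:]:
    p=capture(c); save(p,"p_"+c)
    hsv=cv2.cvtColor(p["image"],cv2.COLOR_RGB2HSV); full=np.ones((400,640),bool)
    C=cloud(p,full); V=np.argwhere(p["z_map"]>0)
    n=np.hypot(C[:,0]-.563,C[:,1]+.066)
    T=C[(n<.03)&(abs(C[:,2]-.15)<.003)]
    if len(T): print(c,"pole top",len(T),cv2.minEnclosingCircle(T[:,:2].astype(np.float32)),T.mean(0))
    S=C[(n<.03)&(C[:,2]>.105)&(C[:,2]<.143)]
    if len(S)>20: # pole side, radius 17 axis fit
        from scipy.optimize import least_squares
        f=least_squares(lambda a:np.hypot(S[:,0]-a[0],S[:,1]-a[1])-.017,[.563,-.066],loss="soft_l1",f_scale=.001);print("  side-fit axis",f.x,len(S))
    h=hsv[V[:,0],V[:,1]]; o=(n<.03)&(h[:,0]<18)&(h[:,1]>100)&(C[:,2]>.1)&(C[:,2]<.14)
    if o.any(): print("  orange",o.sum(),V[o].mean(0),C[o].mean(0),np.percentile(C[o][:,2],[2,50,98]))
    K=C[(n<.045)&(n>.019)&(C[:,2]>.09)&(C[:,2]<.112)]
    if len(K): print("  clip top z",np.percentile(K[:,2],[50,80,95]),len(K))
    B=C[(h[:,2]>0)&(hsv[V[:,0],V[:,1]][:,0]>100)&(hsv[V[:,0],V[:,1]][:,1]>90)&(C[:,2]>.13)]
    if len(B): print("  blue in air",len(B),np.percentile(B,[2,98],0))
E
python3 pole.py wrist scene side
```

```text
12.45 [ 0.6413 -0.0822  0.1821] 0.060319757301765455 24.99964551301673 [-0.4586  0.2575 -0.9106]
wrist pole top 1799 ((0.5616415143013, -0.06628735363483429), 0.016023285686969757) [ 0.5614 -0.0661  0.1497]
  clip top z [0.1005 0.1012 0.1018] 2053
  blue in air 11098 [[ 0.6124 -0.1075  0.2144]
 [ 0.6616 -0.0533  0.2548]]
scene pole top 67 ((0.5654001832008362, -0.06692086160182953), 0.016860993579030037) [ 0.5675 -0.0663  0.1502]
  side-fit axis [ 0.5626 -0.0695] 158
  orange 11 [213.3636 298.6364] [ 0.5772 -0.0617  0.1193] [0.1165 0.1186 0.1229]
  clip top z [0.0999 0.1022 0.1042] 170
  blue in air 2438 [[-0.8465 -1.5993  0.1322]
 [ 0.6733  0.3847  0.2554]]
side pole top 61 ((0.5619378685951233, -0.06643962115049362), 0.015075094066560268) [ 0.5608 -0.0651  0.1494]
  side-fit axis [ 0.562  -0.0674] 117
  clip top z [0.0992 0.1008 0.1019] 142
  blue in air 1957 [[-0.1786 -1.5932  0.1313]
 [ 0.6692  0.0649  0.6456]]
```

View pics/p_wrist.png

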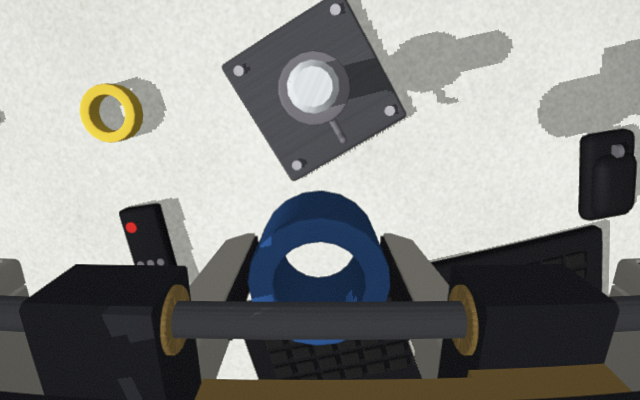

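The wrist view shows the pole top at (310,88), the clip around it with its hook pointing to lower right, and the sleeve held upright at (318,265). The pole is at (0.5615,-0.0662). I'll get the band height from the redness profile along the pole's near side.

```bash
python3 - <<'E'
from h import *
np.set_printoptions(precision=4,suppress=True,linewidth=200)
ax=np.array([.5615,-.0662])
P=[capture(c) for c in("scene","side","scene","side")]
for p in P:
    R,t=np.array(p["R"]),np.array(p["t"]); cam=-R.T@t; d=cam[:2]-ax; d/=np.linalg.norm(d)
    a=np.radians(np.arange(-40,41,10)); zs=np.arange(.104,.146,.001)
    red=[]
    for k in a:
        dd=np.array([[np.cos(k),-np.sin(k)],[np.sin(k),np.cos(k)]])@d
        X=np.c_[np.tile(ax+.017*dd,(len(zs),1)),zs]
        uv=cv2.projectPoints(X,cv2.Rodrigues(R)[0],t,np.array(p["mtx"]),np.array(p["dist"]))[0][:,0].astype(np.float32)
        c=cv2.remap(p["image"],uv[None,:,0],uv[None,:,1],cv2.INTER_LINEAR)[0].astype(float)
        red.append((c[:,0]-c[:,2])/c.sum(1))
    m=np.median(red,0); b=np.percentile(m,30); w=np.clip(m-b-.3*(m.max()-b),0,None); print(np.round(m*100).astype(int),"z=",(w*zs).sum()/w.sum(), "elev",np.degrees(np.arctan2(cam[2]-.12,np.linalg.norm(cam[:2]-ax))))
# held sleeve axis from wrist
p=capture("wrist"); h=cv2.cvtColor(p["image"],cv2.COLOR_RGB2HSV); C=cloud(p,(h[...,0]>100)&(h[...,1]>90)); 
C=C[(C[:,2]>.2)&(C[:,2]<.27)&(np.hypot(C[:,0]-.641,C[:,1]+.082)<.05)]
from scipy.optimize import least_squares
n=lambda a:np.hypot(C[:,0]-a[0],C[:,1]-a[1])
o=C[(C[:,0]<.615)]; f=least_squares(lambda a:np.hypot(o[:,0]-a[0],o[:,1]-a[1])-.03,[.641,-.082],loss="soft_l1",f_scale=.001); print("sleeve axis",f.x,len(o),f.cost, "z",np.percentile(C[:,2],[1,99.5]),state()["tool_pos"])
E
```

```text
[ 2  1  1  2  2  2  3  3  4  6  7  9 12 15 17 17 17 16 13 10  7  5  5  3  2  2  2  1  1  1  1  2  1  1  1  1  1  1  1  1  1  1] z= 0.11913470723655387 elev 40.47038819286686
[ 0  0  0  1  1  1  1  2  2  3  5  6  8 10 11 13 14 14 14 13 11 10  8  7  5  4  2  2  1  1  0  0  0  0  0  0  0  0  0  0  0  0] z= 0.12109533744362766 elev 44.794921590468086
[ 2  2  2  2  2  2  3  3  4  6  7  9 12 15 17 17 17 16 13 11  8  6  5  3  2  2  2  2  1  1  2  1  2  1  2  1  1  1  1  1  1  1] z= 0.11915085967382373 elev 40.47038819286686
[ 0  0  0  0  0  0  1  1  2  3  5  6  8 10 11 13 14 14 14 12 11  9  8  6  5  4  2  2  1  1  0  0  0  0  0  0  0  0  0  0  0  0] z= 0.12100803137887295 elev 44.794921590468086
sleeve axis [ 0.643 -0.083] 1406 0.00010040758198146336 z [0.2142 0.2561] [ 0.6419 -0.0845  0.1832]
```

The band's middle is at z≈0.120 and the clip top at about 0.101. I'll move over the pole, then verify alignment.

Call:
move_arm(moves=[[[3,-0.1,0],[0,0,0],-1],[[6,-0.2,0],[0,0,0],-1],[[8.3,-0.3,1],[0,0,0],-1],[[8.3,-0.3,3],[0,0,0],-1],[[8.3,-0.3,4],[0,0,0],-1],[[8.3,-0.3,4],[0,0,0],-1],[[8.3,-0.3,4],[0,0,0],-1],[[8.3,-0.3,4],[0,0,0],-1]])

```text
t: 13.85
tool_pos: [0.5612, -0.0684, 0.1436]
ee_rot: [[-0.973, 0.233, 0.001], [0.233, 0.973, -0.0], [-0.001, 0.0, -1.0]]
force: [-0.2, -0.2, -1.6]
opening: 0.0608
finger_force: 25.0
```

```bash
cat > fit.py <<'E'
from h import *
import sys
from scipy.optimize import least_squares
np.set_printoptions(precision=4,suppress=True)
s=state();print(s["t"],s["tool_pos"],s["opening"],s["finger_force"],s["force"])
for c in("wrist","side","scene"):
    p=capture(c)
    h=cv2.cvtColor(p["image"],cv2.COLOR_RGB2HSV); C=cloud(p,(h[...,0]>95)&(h[...,0]<130)&(h[...,1]>90))
    C=C[(C[:,2]>.08)&(C[:,2]<.24)&(np.hypot(C[:,0]-.5615,C[:,1]+.0662)<.045)]
    if len(C)<20: print(c,"few");continue
    cam=(-np.array(p["R"]).T@p["t"])[:2]; d=cam-[.5615,-.0662]; d/=np.linalg.norm(d)
    o=C[((C[:,:2]-[.5615,-.0662])@d>.020)]
    f=least_squares(lambda a:np.hypot(o[:,0]-a[0],o[:,1]-a[1])-.03,[.5615,-.0662],loss="soft_l1",f_scale=.001)
    print(c,"sleeve axis",f.x,len(o),"z",np.percentile(C[:,2],[1,50,90,99]))
E
python3 fit.py
```

```text
13.85 [ 0.5612 -0.0684  0.1436] 0.06077525002272749 24.999595095869154 [-0.2179 -0.1737 -1.5535]
wrist sleeve axis [ 0.5628 -0.0673] 4022 z [0.1744 0.2135 0.2155 0.2163]
side sleeve axis [ 0.5619 -0.0697] 149 z [0.1782 0.2033 0.2154 0.217 ]
scene sleeve axis [ 0.5628 -0.0713] 251 z [0.1779 0.2048 0.2164 0.2178]
```

Call:
move_arm(moves=[[[0.1,0.15,0],[0,0,0],-1],[[0.1,0.15,1],[0,0,0],-1],[[0.1,0.15,2],[0,0,0],-1],[[0.1,0.15,2.6],[0,0,0],-1],[[0.1,0.15,3.2],[0,0,0],-1]])

```text
t: 14.62
tool_pos: [0.5598, -0.0666, 0.1104]
ee_rot: [[-0.973, 0.233, -0.001], [0.233, 0.973, -0.0], [0.001, -0.0, -1.0]]
force: [-0.1, 0.0, -1.2]
opening: 0.0605
finger_force: 25.0
```

Engaged freely: the base is at about 0.138, 12 mm below the pole top, with no contact force. I'll continue down.

Call:
move_arm(moves=[[[0,0,0.8],[0,0,0],-1],[[0,0,1.6],[0,0,0],-1],[[0,0,2.3],[0,0,0],-1],[[0,0,2.9],[0,0,0],-1],[[0,0,3.2],[0,0,0],-1],[[0,0,3.3],[0,0,0],-1],[[0,0,3.3],[0,0,0],-1]])

```text
t: 15.5
tool_pos: [0.56, -0.0666, 0.0782]
ee_rot: [[-0.973, 0.233, 0.0], [0.233, 0.973, -0.0], [-0.0, -0.0, -1.0]]
force: [0.1, 0.4, -2.5]
opening: 0.0603
finger_force: 25.0
```

```bash
python3 fit.py
```

```text
15.5 [ 0.56   -0.0666  0.0782] 0.06028312088902553 24.99958885135129 [ 0.1444  0.4391 -2.4659]
wrist sleeve axis [ 0.5618 -0.0657] 4591 z [0.1098 0.1491 0.1502 0.1511]
side sleeve axis [ 0.5614 -0.0677] 87 z [0.1239 0.1474 0.1506 0.1521]
scene sleeve axis [ 0.5616 -0.0691] 217 z [0.1115 0.1397 0.1511 0.1531]
```

Call:
move_arm(moves=[[[0,0,0.15],[0,0,0],-1],[[0,0,0.3],[0,0,0],-1],[[0,0,0.3],[0,0,0],-1],[[0,0,0.3],[0,0,0],0.75],[[0,0,0.3],[0,0,0],0.75],[[0,0,0.3],[0,0,0],0.75],[[0,0,0.3],[0,0,0],0.75],[[0,0,0.3],[0,0,0],0.75]])

```text
t: 16.65
tool_pos: [0.5599, -0.0666, 0.0751]
ee_rot: [[-0.973, 0.233, 0.0], [0.233, 0.973, -0.0], [-0.0, -0.0, -1.0]]
force: [0.8, -0.4, -0.5]
opening: 0.0812
finger_force: 0.0
```

```bash
python3 fit.py
```

```text
16.65 [ 0.5599 -0.0666  0.0751] 0.08124249485528018 0.0 [ 0.7842 -0.3889 -0.4993]
wrist sleeve axis [ 0.5616 -0.0656] 4570 z [0.1055 0.145  0.1461 0.1469]
side sleeve axis [ 0.5614 -0.0675] 85 z [0.1196 0.1437 0.146  0.1483]
scene sleeve axis [ 0.5616 -0.0692] 234 z [0.1064 0.136  0.1469 0.1487]
```

The sleeve is released and rests on the clip, top at about 0.146 and axis on the pole. I'll raise the hand and set the fingers to about 44 mm for pressing on the rim.

Call:
move_arm(moves=[[[0,0,-1],[0,0,0],0.75],[[0,0,-3.5],[0,0,0],0.75],[[-0.2,-0.05,-6.5],[0,0,0],0.75],[[-0.2,-0.05,-6.5],[0,0,0],-0.05],[[-0.2,-0.05,-6.5],[0,0,0],-0.05],[[-0.2,-0.05,-6.5],[0,0,0],-0.05],[[-0.2,-0.05,-6.5],[0,0,0],-0.05],[[-0.2,-0.05,-6.5],[0,0,0],-0.05]])

```text
t: 17.8
tool_pos: [0.5614, -0.0675, 0.1395]
ee_rot: [[-0.973, 0.233, -0.001], [0.233, 0.973, 0.0], [0.001, -0.0, -1.0]]
force: [0.6, -0.7, -0.9]
opening: 0.0447
finger_force: 0.0
```

```bash
python3 tip.py | grep -v "z-0.1"; python3 fit.py
```

```text
17.8 [ 0.5614 -0.0675  0.1395] 0.04472032404236742
wrist 14630
  z-0.09 1249 [ 0.002  -0.0339] [0.0107 0.0368]
  z-0.08 1193 [-0.0032 -0.0348] [0.0107 0.038 ]
  z-0.07 955 [-0.0045 -0.034 ] [0.0107 0.0375]
  z-0.06 777 [-0.0049 -0.0335] [0.0107 0.037 ]
  z-0.05 550 [-0.0047 -0.0318] [0.0107 0.0346]
  z-0.04 44 [-0.0062 -0.026 ] [0.0105 0.0294]
  z-0.02 1205 [-0.0103 -0.0098] [0.0118 0.0126]
  z-0.01 5902 [-0.024 -0.024] [0.0279 0.0274]
  z-0.00 413 [-0.0057 -0.0209] [0.0296 0.0241]
  z0.01 209 [-0.0033 -0.0215] [0.0298 0.0246]
  z0.02 141 [-0.0023 -0.0235] [0.0298 0.0253]
  tip z [0.0292 0.0293 0.0294 0.0296 0.0296 0.0296 0.0299 0.0299 0.0299 0.0299]
side 715
  z-0.09 49 [-0.0026 -0.0364] [0.0106 0.0394]
  z-0.08 50 [-0.005  -0.0349] [0.0107 0.0391]
  z-0.07 46 [-0.0057 -0.0337] [0.0111 0.039 ]
  z-0.06 45 [-0.0089 -0.0329] [0.0102 0.038 ]
  z-0.05 29 [-0.0062 -0.03  ] [0.0107 0.0365]
  z-0.04 7 [-0.0051 -0.0268] [ 0.0082 -0.0224]
  z-0.02 29 [-0.0103 -0.0076] [0.0134 0.0132]
  z-0.01 233 [-0.0219 -0.0247] [0.0286 0.0289]
  z-0.00 54 [-0.0095 -0.0166] [0.029  0.0311]
  z0.01 48 [-0.0
[... 299 characters left out ...]
6]
  z-0.06 52 [-0.0112 -0.0384] [0.0048 0.0351]
  z-0.05 35 [-0.0114 -0.0354] [0.0041 0.0334]
  z-0.02 57 [-0.0173 -0.015 ] [0.0086 0.0107]
  z-0.01 265 [-0.0286 -0.0265] [0.0228 0.0275]
  z-0.00 66 [-0.0297 -0.0191] [0.0131 0.0286]
  z0.01 66 [-0.0298 -0.0168] [0.0051 0.0288]
  z0.02 61 [-0.0298 -0.0204] [0.0032 0.0288]
  tip z [0.0291 0.0293 0.0294 0.0295 0.0295 0.0296 0.0296 0.0297 0.0297 0.0298]
17.95 [ 0.5616 -0.0675  0.1399] 0.04429992681039309 0.0 [ 0.1718  0.3519 -0.6686]
wrist sleeve axis [ 0.5619 -0.0658] 1911 z [0.108  0.1452 0.1462 0.1471]
side sleeve axis [ 0.562  -0.0676] 80 z [0.1266 0.1443 0.1466 0.1485]
scene sleeve axis [ 0.5615 -0.069 ] 235 z [0.1074 0.1359 0.1473 0.1488]
```

The fingertips are centred about the pole and clear of it. I'll lower to just above contact and then press in steps.

Call:
move_arm(moves=[[[0,0,1],[0,0,0],-0.05],[[0,0,2],[0,0,0],-0.05],[[0,0,2.6],[0,0,0],-0.05],[[0,0,3],[0,0,0],-0.05],[[0,0,3.3],[0,0,0],-0.05],[[0,0,3.6],[0,0,0],-0.05],[[0,0,3.9],[0,0,0],-0.05],[[0,0,3.9],[0,0,0],-0.05]])

```text
t: 19.1
tool_pos: [0.5618, -0.0676, 0.1018]
ee_rot: [[-0.973, 0.233, 0.001], [0.233, 0.973, -0.0], [-0.001, 0.0, -1.0]]
force: [-1.2, 0.2, 4.5]
opening: 0.044
finger_force: 2.2
```

```bash
python3 fit.py
```

```text
19.1 [ 0.5618 -0.0676  0.1018] 0.043994613352272595 2.2258862829767168 [-1.1748  0.2328  4.5284]
wrist sleeve axis [ 0.5618 -0.0657] 2826 z [0.101  0.1398 0.1408 0.1431]
side sleeve axis [ 0.5622 -0.0672] 59 z [0.1234 0.1388 0.1412 0.1421]
scene sleeve axis [ 0.5614 -0.069 ] 222 z [0.1019 0.1253 0.1404 0.1425]
```

It tracks: sleeve top ≈ tool z + 0.039. I'll press 17 mm more, then check.

Call:
move_arm(moves=[[[0,0,0.3],[0,0,0],-0.05],[[0,0,0.6],[0,0,0],-0.05],[[0,0,0.9],[0,0,0],-0.05],[[0,0,1.2],[0,0,0],-0.05],[[0,0,1.5],[0,0,0],-0.05],[[0,0,1.7],[0,0,0],-0.05],[[0,0,1.7],[0,0,0],-0.05]])

```text
t: 20.12
tool_pos: [0.5618, -0.0675, 0.0845]
ee_rot: [[-0.973, 0.233, 0.0], [0.233, 0.973, -0.0], [-0.0, 0.0, -1.0]]
force: [-0.7, -0.1, 4.1]
opening: 0.0446
finger_force: 2.3
```

```bash
python3 fit.py
```

```text
20.125 [ 0.5618 -0.0675  0.0845] 0.04459371192696935 2.3466280731372535 [-0.668  -0.0666  4.1459]
wrist sleeve axis [ 0.5618 -0.0657] 2827 z [0.0834 0.1223 0.1234 0.13  ]
side sleeve axis [ 0.5613 -0.0686] 17 z [0.1188 0.1224 0.1235 0.1859]
scene sleeve axis [ 0.5617 -0.0693] 219 z [0.0838 0.107  0.123  0.1251]
```

Call:
move_arm(moves=[[[0,0,0.15],[0,0,0],-0.05],[[0,0,0.3],[0,0,0],-0.05],[[0,0,0.3],[0,0,0],-0.05],[[0,0,0.3],[0,0,0],-0.05],[[0,0,0.3],[0,0,0],-0.05]])

```text
t: 20.9
tool_pos: [0.5618, -0.0675, 0.0814]
ee_rot: [[-0.973, 0.233, 0.0], [0.233, 0.973, -0.0], [-0.0, 0.0, -1.0]]
force: [-1.9, 1.3, 5.1]
opening: 0.0443
finger_force: 2.6
```

Call:
move_arm(moves=[[[0,0,-1],[0,0,0],-0.05],[[0,0,-3],[0,0,0],-0.05],[[0,0,-7],[0,0,0],-0.05],[[-5,0,-10],[0,0,0],-0.05],[[-9,0,-12],[0,0,0],-0.05],[[-9,0,-12],[0,0,0],-0.05],[[-9,0,-12],[0,0,0],-0.05]])

```text
t: 21.78
tool_pos: [0.648, -0.0881, 0.2001]
ee_rot: [[-0.973, 0.232, -0.003], [0.232, 0.973, 0.0], [0.003, -0.0, -1.0]]
force: [-0.6, 0.2, -0.0]
opening: 0.0443
finger_force: 0.0
```

```bash
python3 fit.py; python3 - <<'E'
from h import *
a=capture("scene");b=capture("wrist")
im=np.hstack([cv2.resize(a["image"][185:275,255:345],(480,480),interpolation=cv2.INTER_CUBIC),cv2.resize(b["image"][:220,200:420],(320,320))]) if 0 else cv2.resize(a["image"][185:260,260:340],(640,600),interpolation=cv2.INTER_CUBIC)
cv2.imwrite("pics/fin.png",im[...,::-1])
E
```

```text
21.775 [ 0.648  -0.0881  0.2001] 0.044287836551190105 0.0 [-0.6297  0.1552 -0.0247]
wrist sleeve axis [ 0.5569 -0.065 ] 420 z [0.1176 0.1196 0.1206 0.1213]
side sleeve axis [ 0.5614 -0.0689] 11 z [0.1163 0.1193 0.1208 0.1218]
scene sleeve axis [ 0.5613 -0.069 ] 218 z [0.0808 0.1054 0.1203 0.1226]
```

View pics/fin.png

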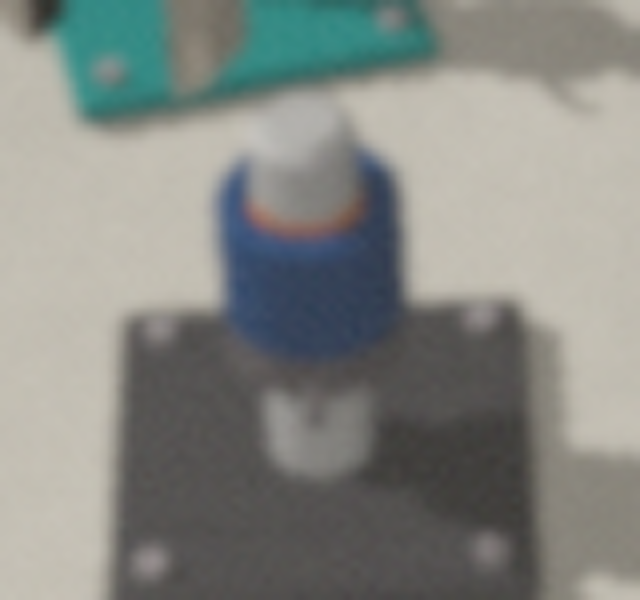

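The picture shows the sleeve seated on the clip. The upper part of the orange band just shows above the rim at crop (305,225). The top is at about 0.120, level with the band, and the hand is clear.

```bash
python3 -c "
from cell import r
print(r.hand_in())"
```

```text
the job is handed in; nothing more can be done
None
```

The job is handed in: the sleeve rests on the clip with its top edge at about 120 mm, level with the orange band by the camera measurements, the hand is clear, and I did not touch the collar, mouse or remote; the judge's verdict was not shown.

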